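# Reset the air press and hold its pressure dial at three

## Robot

A 6-joint arm with a two-finger parallel gripper is mounted at the origin on a cart in front of the work surface, level with it; the furniture and walls round the work are solid. World frame = base frame: x ahead of the robot, y to its left, z up, the work surface at z = 0. Lengths are in m, angles in rad, forces in N, time in s.
With the tool pointing down it reaches from about 0.3 to 0.775 m from the base axis. Payload 14.6 kg.
Tool frame: the origin (TCP) lies at the very end of the fingers, on their centre line; the grasp point (between the pads) lies 19 mm behind it; y points along the fingers, x is the direction in which the jaws open and shut, and the axes are right-handed (so a half turn about y gives the same grasp; the last joint's range is limited). The gripper opens to 94 mm and grips with 3 to 60 N. Pads are 16 mm wide; open, the fingers measure 119 mm over their backs; the gripper's body (75 mm by 177 mm) begins 78 mm behind the grasp point.
Start: joints at [-1.193, 0.3, 1.521, -0, 1.321, -0.067], TCP at [0.237, -0.496, 0.205] pointing down, gripper open.
Joint ranges: [-3.03, 3.03], [-0.79, 2.21], [0.23, 2.52], [-1.04, 4.18], [0, 3.07], [-2.55, 2.55]. Speed limits (rad/s): [2.22, 2.22, 2.57, 3.14, 3.14, 3.14].

## Interface

Orientations are given as [roll, pitch, yaw] about the fixed x, y, z axes, in that order (R = Rz(yaw) Ry(pitch) Rx(roll)).
In Python, from station import * gives the robot as it stands.
- The arm moves only by the tool send_rows, never from a script. Its argument "series" is text: rows parted by semicolons, each of 7 numbers parted by spaces: the turn, a rotation vector about the tool's x, y, z in units of 5 degrees (1.0 is 5 degrees), then the shift along the tool's x, y, z in cm, then the opening, from -1 (shut) to 1 (fully open). A call has exactly 10 rows; each row is the pose to reach, as a shift and turn from the pose commanded when the call began, along the tool's axes at that moment; what a row does not reach only later rows make up. A row lasts 1/12 s, in which the tool goes at most 41.7 mm and 7.16 degrees, less where a joint would pass 70% of its speed; a pose out of reach is approached as far as the arm can. A call with a gripper value outside its range is refused whole. The fingers move at their own pace and stop on an object; "newtons" is the grip in N (left out, the last holds). Time passes only in rows, so rows that repeat a pose let the fingers close, or fill a call up. It gives the time, the measured TCP pose, the force and the opening at its end, in the units of the state.
- get_obs(): the state, without advancing time (a new reading comes with each control period).
- camera(name): name is "scene" or "top" or "wrist"; returns the picture (400x640x3 uint8, red, green, blue); there is no depth.
- camera_info(name): a dict with "K" (3x3 intrinsics, pixels), "R" (3x3) and "t" (3): a world point X has camera coordinates R X + t; the wrist camera has in their place "mount" (4x4, takes a point from camera to tool coordinates, whose origin is the TCP and whose axes are the tool frame's). Camera axes: x right, y down, z forward; pixel columns grow to the right and rows downward; lengths in m; the calibration is good to about 2 mm. A picture is of the moment at which its call begins: read the wrist's pose just before it. camera_info takes no time and is no camera call.
- hand_in(): hands the job in, once; it reports no verdict.
The state is a dict: "time_s": time; "qpos": joint angles; "joint_vel": joint speeds; "tau": joint torques, N m; "ee_pos": TCP position; "eef_rot": TCP orientation; "force": force on the tool from outside, world axes, zero at the start; "moment": the same for the moment, N m; "grip_width": finger opening in m.
Only numpy, scipy, OpenCV 4.12 (cv2) and the standard library are available. Lean on these libraries where they do the work, as an engineer would, in place of code of your own. Each camera call takes 0.05 s, during which the arm holds its last target. There are 200 camera calls.

## Task

Work the small air press from its two controls: first push the spring pedal all the way down to its stop to reset the press and let it come right back up, then turn the spring-return pressure dial by its orange post clockwise, past the first and second clicks to the third (three dots), never on towards the red mark, which would crush the printing block. Finish while holding the dial there with the gripper against its spring - do not let go - and leave the things lying around undisturbed.

Things in the scene. Friction and masses are not known exactly. Their poses are not given: they have to be found in the camera images.
- control_box: Grey control box fixed to the table, 160 (its x) x 190 (its y) x 47 mm high with a dark flat top; origin at the centre of its underside, z up. It may stand left or right, yaw up to 0.4 rad either way. On its top, 82 mm from the dial axis, are a white bar (rest), groups of one, two and three white dots (each group's middle marks a click) and a red bar (end of travel).
- dial_axis (a point): Point on the vertical turning axis of the dial, at the level of the box's top face (47 mm above the table), 30 mm from the box's centre along the box's +x. The dial drives the green air press (340 mm high) at the back left, whose platen comes down as the dial turns; the press itself need not be touched.
- dial (a joint): Angle of the dial in rad: 0 at rest (white bar), growing clockwise seen from above; clicks 1, 2 and 3 at 0.4, 0.8 and 1.2; hard stop at the red bar at 1.6. A spring always drives it back to 0 when let go, with 0.10 Nm at rest rising to 0.25 Nm at the third click; the detents add a ripple of up to 0.08 Nm and do not hold it. So pushing the post takes 1 to 6 N.
- dial_post (a point): Centre of the top of the orange upright round post on the dial's black arm (moves with the dial): diameter 16 mm, 58 mm from the axis, standing free for 40 mm above the arm; its top is 100 mm above the table, the arm's top 58 mm, the rest of the dial no higher than 60 mm. At rest it stands, seen from the axis, 0.8 rad anticlockwise (from above) of the box's -x direction. It may be gripped from above in any direction or pushed sideways.
- pedal_base: Yellow base plate of the pedal, fixed to the table, 200 (its x) x 130 (its y) x 12 mm; origin at the centre of its underside. It may stand left or right, yaw up to 0.4 rad either way. The steel tread (160 x 90 mm) is hinged at the base's +x end (axis along y, 75 mm from the centre, 22 mm high) and rises towards its -x end, where it carries a black ribbed rubber pad.
- pedal (a joint): Angle of the pedal in rad: 0 fully up, 0.26 at its lower stop. A spring brings it back up when let go. Pressed at pedal_pad it takes about 4 to 10 N; beyond that it is against a firm stop.
- pedal_pad (a point): Point to press: middle of the rubber pad's top, 120 mm from the hinge, moving with the tread: 65 mm above the table when up, 35 mm at the lower stop. The pad is 66 mm long and 84 mm wide; press it downward from above.
- brayer: Bystander, leave alone: ink roller with a black roller and a red handle, 188x86x33 mm, lying left of the work; origin at its underside.
- tape_roll: Bystander, leave alone: roll of cream masking tape lying flat, 104 mm across, 25 mm high, on the left; origin at its underside.
- cutter: Bystander, leave alone: small wooden-handled lino gouge, 96x30x27 mm, lying behind the work, near the middle, left of the wooden chest; origin at its underside.
- red_tin: Bystander, leave alone: ink tin with a red label, 68 mm across, 51 mm high, back middle; origin at its underside.
- baren: Bystander, leave alone: wooden rubbing disc with a knob, 108 mm across, 48 mm high, on the right; origin at its underside.

How it is judged:
By the outcome, as a careful person would: the job done as asked, in the order asked, and still so for the second after the job is handed in, while the arm keeps its last pose, push and grip.
It also fails if it takes over 45 s, if anything falls off the work surface, if the arm or the gripper's body presses on something with over 40 N, if the wrist force passes 120 N, or if a joint passes its speed limit or range.

## Working session

There is one attempt and no reset: what is moved stays moved. The work goes in short steps, Python scripts to look and compute and a tool call to move; the robot and the scene stay as the last step left them, time stands still between calls to the robot, and variables do not carry over. Pictures are saved under pics/ and viewed, on a budget of 10 in all, crops included, one or two more only if the job needs it, and the job is handed in when it is done.

Besides the shell and the picture viewer there is one more tool, called after "Emit:" as name(argument=value, ...), one argument or row to a line, values as JSON. send_rows: Moves the arm, as the interface text tells. Its arguments: {"type":"object","properties":{"series":{"type":"string"},"newtons":{"type":"number"}},"required":["series"]}

```bash
mkdir -p pics; ls
python3 - <<'E'
from station import *
import cv2
for n in("top","scene"):
    cv2.imwrite(f"pics/{n}1.png",camera(n)[:,:,::-1])
    i=camera_info(n);print(n,i["K"],i["R"],i["t"])
print(camera_info("wrist"))
print(get_obs())
E
```

```text
pics
top [[394.6817399    0.         315.26718263]
 [  0.         394.6817399  199.16365492]
 [  0.           0.           1.        ]] [[-0.01052289 -0.99982324 -0.01558081]
 [-0.9897003   0.01263851 -0.14259588]
 [ 0.14276759  0.01391981 -0.98965835]] [0.01397651 0.56876976 1.29472606]
scene [[500.08627888   0.         319.9747625 ]
 [  0.         500.08627888 198.7516577 ]
 [  0.           0.           1.        ]] [[-0.54614209 -0.83766342  0.00698698]
 [-0.45972381  0.29273865 -0.83842596]
 [ 0.7002734  -0.46111179 -0.54497072]] [0.33258229 0.32752257 1.57433152]
{'K': array([[290.66859498,   0.        , 319.1017929 ],
       [  0.        , 290.66859498, 197.00306797],
       [  0.        ,   0.        ,   1.        ]]), 'mount': array([[ 9.99999970e-01,  2.24384034e-04,  1.00763007e-04,
        -2.86588696e-04],
       [-3.77010317e-05, -2.64991155e-01,  9.64250842e-01,
        -1.78460502e-01],
       [ 2.43063799e-04, -9.64250817e-01, -2.64991138e-01,
         7.69419999e-02],
       [ 0.00000000e+00,  0.00000000e+00,  0.00000000e+00,
         1.00000000e+00]])}
{'time_s': 0.1, 'qpos': array([-1.19260112e+00,  3.00407693e-01,  1.52150989e+00,  8.16038582e-06,
        1.32071055e+00, -6.65847630e-02]), 'joint_vel': array([-0.00050541, -0.00063179, -0.00207533,  0.00086397,  0.00107877,
       -0.00052694]), 'tau': array([ 1.59282823e-03, -5.32639575e+01, -3.53286088e+01,  7.09665706e-02,
        2.34897877e-02, -7.62841250e-05]), 'ee_pos': array([ 0.23656252, -0.49626589,  0.20495123]), 'eef_rot': array([-1.57071954e+00,  1.03266129e-03, -1.12601834e+00]), 'force': array([ 0.96512548, -0.30331939,  0.71472409]), 'moment': array([-0.06230451, -0.02430823, -0.03092217]), 'grip_width': 0.09368055865961089}
```

View pics/top1.png

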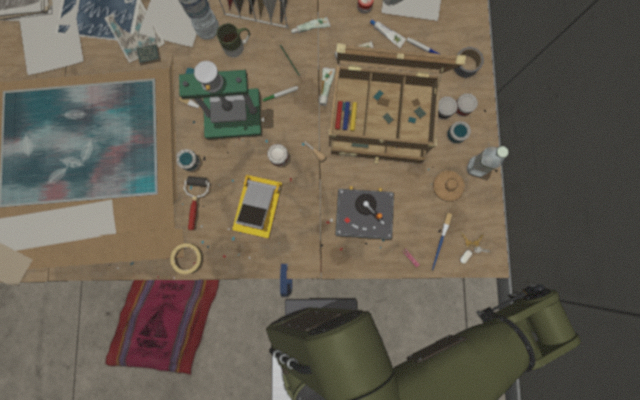

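View pics/scene1.png

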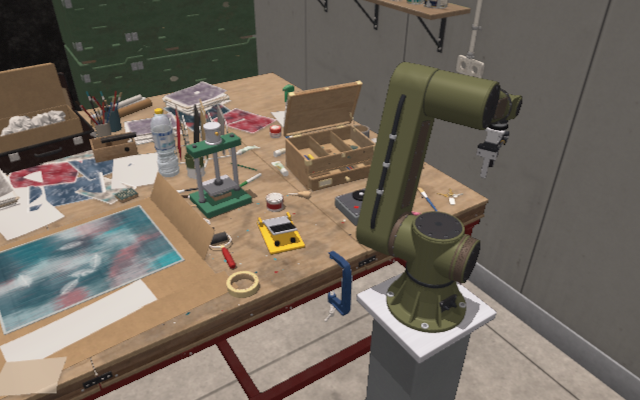

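The top view shows the control box at about (365,213) with the orange post near (379,216). The pedal is at (257,206), with its pad near (252,215). In the scene view the pedal is at (282,233), and the arm partly hides the box at (355,205).

```bash
cat > h.py <<'E'
from station import *
import numpy as np, cv2
from scipy.spatial.transform import Rotation as Ro
def cam(n,obs=None):
    i=camera_info(n);K=np.array(i["K"])
    if n=="wrist":
        o=obs or get_obs();M=np.eye(4);M[:3,:3]=Ro.from_euler("xyz",o["eef_rot"]).as_matrix();M[:3,3]=o["ee_pos"]
        M=M@i["mount"];return K,M[:3,:3],M[:3,3]
    R=np.array(i["R"]);return K,R.T,-R.T@np.array(i["t"])
def ray(c,u,v):
    K,R,p=c;d=R@np.linalg.solve(K,[u,v,1.]);return p,d/np.linalg.norm(d)
def onz(c,u,v,z):
    p,d=ray(c,u,v);return p+d*(z-p[2])/d[2]
def px(c,X):
    K,R,p=c;x=K@(R.T@(np.array(X)-p));return x[:2]/x[2]
def tri(r):
    A=sum(np.eye(3)-np.outer(d,d) for p,d in r);b=sum((np.eye(3)-np.outer(d,d))@p for p,d in r)
    return np.linalg.solve(A,b)
E
python3 - <<'E'
from h import *
im=cv2.imread("pics/top1.png");c=cam("top");hsv=cv2.cvtColor(im,cv2.COLOR_BGR2HSV)
def blob(m,x0,x1,y0,y1,name):
    k=np.zeros_like(m);k[y0:y1,x0:x1]=m[y0:y1,x0:x1]
    cs,_=cv2.findContours(k,cv2.RETR_EXTERNAL,cv2.CHAIN_APPROX_NONE)
    q=max(cs,key=cv2.contourArea);print(name,cv2.contourArea(q),cv2.minAreaRect(q));return cv2.boxPoints(cv2.minAreaRect(q))
y=cv2.inRange(hsv,(20,150,100),(35,255,255));b=blob(y,220,300,160,250,"base")
P=[onz(c,*p,.012) for p in b];print(np.round(P,3),np.mean(P,0))
k=cv2.inRange(hsv,(0,0,0),(180,255,55));p=blob(k,230,285,195,235,"pad");print(np.mean([onz(c,*q,.062) for q in p],0))
g=cv2.inRange(hsv,(0,0,0),(180,90,100));p=blob(g,330,400,180,245,"box");P=[onz(c,*q,.047) for q in p];print(np.round(P,3),np.mean(P,0))
o=cv2.inRange(hsv,(5,150,120),(18,255,255));p=blob(o,360,395,195,235,"post");print(onz(c,*np.mean(p,0),.1))
E
```

```text
base 615.0 ((256.7730712890625, 205.945556640625), (37.33967208862305, 57.565330505371094), 13.495732307434082)
[[0.471 0.295 0.012]
 [0.667 0.252 0.012]
 [0.634 0.124 0.012]
 [0.44  0.17  0.012]] [0.55295763 0.21018167 0.012     ]
pad 304.0 ((251.42413330078125, 214.82862854003906), (22.7857666015625, 15.815119743347168), 12.994616508483887)
[0.51610288 0.21957349 0.062     ]
box 2515.0 ((364.47943115234375, 214.26763916015625), (56.6787109375, 48.62558364868164), 4.39870548248291)
[[ 0.442 -0.055  0.047]
 [ 0.606 -0.07   0.047]
 [ 0.588 -0.26   0.047]
 [ 0.426 -0.241  0.047]] [ 0.51561756 -0.15662796  0.047     ]
post 10.5 ((379.0, 215.5), (3.0, 4.0), 90.0)
[ 0.50485387 -0.19721473  0.1       ]
```

Emit:
send_rows(
  series="0 0 0 -2 0 2 -1;0 0 0 -4.6 0 4.8 -1;0 0 0 -7.2 0 7.6 -1;0 0 0 -9.8 0 10.4 -1;0 0 0 -12.4 0 13.2 -1;0 0 0 -15 0 16 -1;0 0 0 -17.6 0 18.7 -1;0 0 0 -20.2 0 21.4 -1;0 0 0 -22.8 0 24.1 -1;0 0 0 -25.4 0 26.8 -1",
  newtons=20,
)

```text
time_s: 0.93
ee_pos: [0.3693, -0.1501, 0.2054]
eef_rot: [-1.571, -0.0, -1.126]
force: [0.4, 0.4, 0.8]
grip_width: 0.0309
```

Emit:
send_rows(
  series="0 0 0 -2.6 0 2.7 -1;0 0 0 -5.2 0 5.4 -1;0 0 0 -7.8 0 8.1 -1;0 0 0 -10.4 0 10.8 -1;0 0 0 -13 0 13.5 -1;0 0 0 -15.6 0 16.2 -1;0 0 0 -18.2 0 18.9 -1;0 0 0 -20.8 0 21.6 -1;0 0 0 -23.2 0 24.2 -1;0 0 0 -25 0 26.2 -1",
)

```text
time_s: 1.77
ee_pos: [0.4984, 0.1891, 0.205]
eef_rot: [-1.571, 0.0, -1.125]
force: [-0.1, -0.7, 0.0]
grip_width: 0.0006
```

Run:
```python
from h import *
o=get_obs();im=camera("wrist")[:,:,::-1].copy();cv2.imwrite("pics/w1.png",im)
print(o["time_s"],o["ee_pos"],o["eef_rot"],o["force"],o["grip_width"])
c=cam("wrist",o);print(px(c,(.514,.219,.065)))
hsv=cv2.cvtColor(im,cv2.COLOR_BGR2HSV)
y=cv2.inRange(hsv,(20,150,100),(35,255,255));cs,_=cv2.findContours(y,cv2.RETR_EXTERNAL,cv2.CHAIN_APPROX_NONE)
r=cv2.minAreaRect(np.vstack([q for q in cs if cv2.contourArea(q)>100]))
for p in cv2.boxPoints(r):print(p,onz(c,*p,.012))
```

```text
1.7667 [0.49843743 0.1891285  0.2050169 ] [-1.57130917e+00  2.83069500e-04 -1.12480437e+00] [-0.06890648 -0.68280413  0.0282856 ] 0.0005926357754095243
[301.01280841 164.1211418 ]
[230.63248 158.91422] [0.47226861 0.30242312 0.012     ]
[331.28012   26.690823] [0.66339559 0.25298272 0.012     ]
[418.71085   93.242584] [0.64456373 0.12613336 0.012     ]
[318.0632  225.46597] [0.43864169 0.16243193 0.012     ]
```

View pics/w1.png

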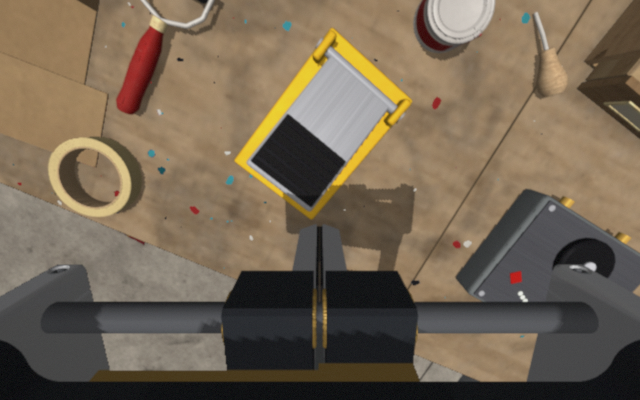

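The wrist view shows the black pad centred at about (297,163), close to the predicted (301,164). The red mark on the control box is at (516,278). I'll triangulate the pad's height from the two views and then press.

Run:
```python
from h import *
o=get_obs();P=tri([ray(cam("top"),251.4,214.8),ray(cam("wrist",o),297,163)]);print(P)
R=Ro.from_euler("xyz",o["eef_rot"]).as_matrix();print(R.T@(P-o["ee_pos"])*100)
```

```text
[0.51477558 0.22330406 0.05785427]
[-2.17057672 14.69309217  2.76129554]
```

Emit:
send_rows(
  series="0 0 0 -0.7 2 0.9 -1;0 0 0 -1.4 4 1.8 -1;0 0 0 -2.1 6 2.7 -1;0 0 0 -2.1 8 2.7 -1;0 0 0 -2.1 10 2.7 -1;0 0 0 -2.1 11 2.7 -1;0 0 0 -2.1 12 2.7 -1;0 0 0 -2.1 13 2.7 -1;0 0 0 -2.1 13 2.7 -1;0 0 0 -2.1 13 2.7 -1",
)

```text
time_s: 2.65
ee_pos: [0.5137, 0.2171, 0.0757]
eef_rot: [-1.571, 0.0, -1.126]
force: [-0.7, -0.8, -0.0]
grip_width: 0.0005
```

Emit:
send_rows(
  series="0 0 0 0 0.5 0 -1;0 0 0 0 1 0 -1;0 0 0 0 1.4 0 -1;0 0 0 0 1.8 0 -1;0 0 0 0 2.2 0 -1;0 0 0 0 2.6 0 -1;0 0 0 0 3 0 -1;0 0 0 0 3.3 0 -1;0 0 0 0 3.6 0 -1;0 0 0 0 3.6 0 -1",
)

```text
time_s: 3.48
ee_pos: [0.5134, 0.2174, 0.0395]
eef_rot: [-1.571, 0.0, -1.126]
force: [-2.7, 1.8, 9.4]
grip_width: 0.0004
```

Emit:
send_rows(
  series="0 0 0 0 0.1 0 -1;0 0 0 0 0.2 0 -1;0 0 0 0 0.3 0 -1;0 0 0 0 0.4 0 -1;0 0 0 0 0.5 0 -1;0 0 0 0 0.55 0 -1;0 0 0 0 0.6 0 -1;0 0 0 0 0.6 0 -1;0 0 0 0 0.6 0 -1;0 0 0 0 0.6 0 -1",
)

```text
time_s: 4.32
ee_pos: [0.5134, 0.2175, 0.0346]
eef_rot: [-1.571, 0.001, -1.126]
force: [-9.6, -0.5, 17.8]
grip_width: 0.0007
```

Emit:
send_rows(
  series="0 0 0 0 0.05 0 -1;0 0 0 0 0.1 0 -1;0 0 0 0 0.1 0 -1;0 0 0 0 0.1 0 -1;0 0 0 0 0.1 0 -1;0 0 0 0 0.1 0 -1;0 0 0 0 0.1 0 -1;0 0 0 0 0.1 0 -1;0 0 0 0 0.1 0 -1;0 0 0 0 0.1 0 -1",
)

```text
time_s: 5.15
ee_pos: [0.5134, 0.2175, 0.0343]
eef_rot: [-1.571, 0.001, -1.126]
force: [-13.0, -1.9, 26.5]
grip_width: 0.0003
```

The tool is against the firm stop: force rose 9 N for 0.3 mm of travel. Lifting now.

Emit:
send_rows(
  series="0 0 0 0 -0.8 0 -1;0 0 0 0 -1.6 0 -1;0 0 0 0 -2.4 0 -1;0 0 0 0 -3.4 0 -1;0 0 0 0 -5 0 -1;0 0 0 0 -7 0 -1;0 0 0 0 -10 0 -1;0 0 0 0 -13 0 -1;0 0 0 0 -15 0 -1;0 0 0 0 -16 0 -1",
)

```text
time_s: 5.98
ee_pos: [0.5139, 0.2174, 0.1952]
eef_rot: [-1.568, -0.0, -1.126]
force: [-0.6, -0.9, -0.4]
grip_width: 0.0006
```

Run:
```python
from h import *
o=get_obs();im=camera("wrist")[:,:,::-1].copy()
print(o["time_s"],o["ee_pos"],o["eef_rot"],o["force"])
c=cam("wrist",o);cv2.imwrite("pics/w2.png",im)
print("pad up",px(c,(.5148,.2233,.060)),"down",px(c,(.5148,.2233,.030)))
R=Ro.from_euler("xyz",o["eef_rot"]).as_matrix()
print(R.T@(np.array([.47,-.21,.2])-o["ee_pos"])*100)
```

```text
5.9833 [0.51392319 0.21735079 0.1952262 ] [-1.56796826e+00 -1.30645666e-04 -1.12589562e+00] [-0.57831154 -0.86686345 -0.36861705]
pad up [314.81290035 186.35224984] down [315.16243337 180.71569821]
[ 36.68471159  -0.53581153 -22.35513672]
```

View pics/w2.png

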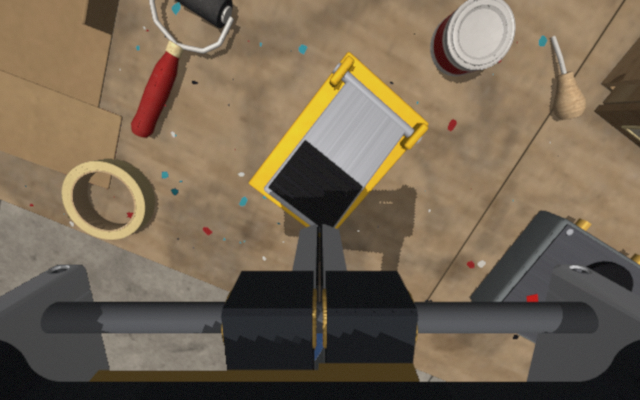

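The pad is back up: it sits at (316,184) and overhangs the base edge as it did at first. Moving to above the post.

Emit:
send_rows(
  series="0 -0.3 0 3 0 -1.8 0;0 -0.6 0 6.5 0 -3.9 0;0 -0.9 0 10 0 -6 0;0 -1.2 0 13.5 0 -8.1 0;0 -1.5 0 17 0 -10.2 0;0 -1.8 0 20.5 0 -12.4 0;0 -2.1 0 24 0 -14.6 0;0 -2.4 0 27.5 0 -16.7 0;0 -2.7 0 31 0 -18.8 0;0 -2.9 0 34 0 -20.6 0",
)

```text
time_s: 6.87
ee_pos: [0.4726, -0.1806, 0.1909]
eef_rot: [-1.572, 0.002, -0.872]
force: [0.7, 0.2, 0.1]
grip_width: 0.0468
```

Run:
```python
from h import *
o=get_obs();im=camera("wrist")[:,:,::-1].copy()
print(o["time_s"],o["ee_pos"],o["eef_rot"],o["grip_width"])
c=cam("wrist",o);cv2.imwrite("pics/w3.png",im)
print("post pred",px(c,(.501,-.197,.1)),"axis pred",px(c,(.545,-.1596,.06)))
hsv=cv2.cvtColor(im,cv2.COLOR_BGR2HSV)
m=cv2.inRange(hsv,(5,170,110),(17,255,255));n,l,s,ce=cv2.connectedComponentsWithStats(m)
for i in range(1,n):
    if s[i,4]>60:print(s[i],ce[i])
```

```text
6.8667 [ 0.47261324 -0.18058447  0.19092934] [-1.57181886  0.00210469 -0.87211076] 0.046762984022608374
post pred [351.93002792 188.65229838] axis pred [349.16934216 125.12009015]
[345 170  18  23 293] [352.93515358 180.97269625]
```

View pics/w3.png

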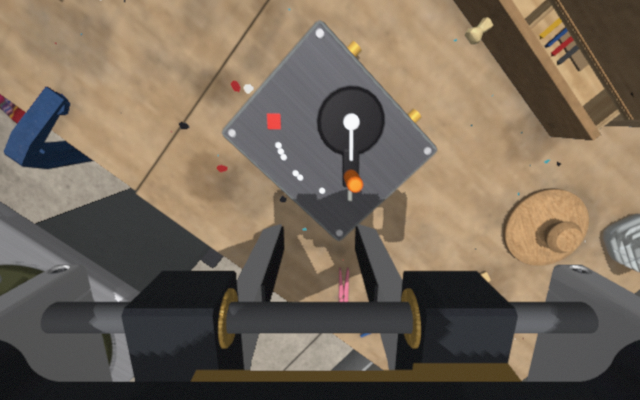

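The wrist view shows:
- Post top at about (355,184)
- Axis cap at (351,121)
- Marks: one dot at (322,190), two at (298,175), three at (281,151), red at (273,121)
- Box corners: (320,22), (224,131), (339,240), (437,150)

Run:
```python
from h import *
o=get_obs();c=cam("wrist",o)
B=np.array([onz(c,*p,.047) for p in [(320,22),(224,131),(339,240),(437,150)]]);print(B.round(3),B.mean(0))
M={k:onz(c,*p,.048) for k,p in dict(d1=(322,190),d2=(298,175),d3=(281,151),red=(273,121)).items()}
A1=onz(c,351,121,.06);P=tri([ray(c,355,184),ray(cam("top"),379,215.5)]);Pz=onz(c,355,184,.1)
print("axis cap",A1,"post tri",P,"post@.1",Pz)
# axis fit from the 82 mm radius marks, and from the box
from scipy.optimize import least_squares
f=lambda a:[np.hypot(*(m[:2]-a))-.082 for m in M.values()]
print("fit",least_squares(f,A1[:2]).x, np.round([np.hypot(*(m[:2]-A1[:2])) for m in M.values()],4))
g=lambda v:np.arctan2(v[1],v[0])
print({k:round(g(m[:2]-A1[:2]),3) for k,m in M.items()},"post",g(Pz[:2]-A1[:2]),np.hypot(*(Pz-A1)[:2]))
R=Ro.from_euler("xyz",o["eef_rot"]).as_matrix();print(R.T@(np.r_[Pz[:2],.066]-o["ee_pos"])*100)
```

```text
[[ 0.601 -0.078  0.047]
 [ 0.453 -0.066  0.047]
 [ 0.437 -0.245  0.047]
 [ 0.587 -0.257  0.047]] [ 0.5195837  -0.16132335  0.047     ]
axis cap [ 0.54883141 -0.16287036  0.06      ] post tri [ 0.50533411 -0.19834562  0.10288983] post@.1 [ 0.50577019 -0.20063307  0.1       ]
fit [ 0.54925363 -0.1627446 ] [0.0817 0.0816 0.0813 0.0821]
{'d1': np.float64(-2.814), 'd2': np.float64(3.073), 'd3': np.float64(2.673), 'red': np.float64(2.27)} post -2.4216570078470445 0.05727383017283203
[ 3.38266659 12.47292419  1.59078704]
```

Emit:
send_rows(
  series="0 0 0 1.2 1 0.5 0;0 0 0 2.3 2 1.1 0;0 0 0 3.4 4 1.6 0;0 0 0 3.4 6 1.6 0;0 0 0 3.4 8 1.6 0;0 0 0 3.4 9.5 1.6 0;0 0 0 3.4 11 1.6 0;0 0 0 3.4 12 1.6 0;0 0 0 3.4 12.4 1.6 0;0 0 0 3.4 12.4 1.6 0",
)

```text
time_s: 7.75
ee_pos: [0.5074, -0.1939, 0.0672]
eef_rot: [-1.572, 0.002, -0.873]
force: [0.9, 0.6, 0.7]
grip_width: 0.0471
```

Emit:
send_rows(
  series="0 0 0 0 0 0 -1;0 0 0 0 0 0 -1;0 0 0 0 0 0 -1;0 0 0 0 0 0 -1;0 0 0 0 0 0 -1;0 0 0 0 0 0 -1;0 0 0 0 0 0 -1;0 0 0 0 0 0 -1;0 0 0 0 0 0 -1;0 0 0 0 0 0 -1",
  newtons=20,
)

```text
time_s: 8.58
ee_pos: [0.5082, -0.1944, 0.0688]
eef_rot: [-1.571, -0.001, -0.873]
force: [-0.5, -1.1, 4.8]
grip_width: 0.0156
```

```bash
cat > plan.py <<'E'
import sys
from h import *
o=get_obs();A=np.array([.549,-.163]);d=o["ee_pos"][:2]-A
th=np.arctan2(d[1],d[0]);dial=(-2.418-th)%(2*np.pi)
if dial>5: dial-=2*np.pi
print(o["time_s"],"pos",o["ee_pos"],"yaw",o["eef_rot"],"r",np.hypot(*d),"dial",dial,"F",o["force"],o["moment"],"w",o["grip_width"])
R=Ro.from_euler("xyz",o["eef_rot"]).as_matrix()
goal=float(sys.argv[1]);n=10
for k in range(1,n+1):
    a=(goal-dial)*k/n;t=th-a;r=.058
    p=np.r_[A+r*np.array([np.cos(t),np.sin(t)]),o["ee_pos"][2]]
    s=R.T@(p-o["ee_pos"])*100;print(f"dial {dial+a:.2f} turn_y {np.degrees(a)/5:.2f}  shift {s[0]:.2f} {s[1]:.2f} {s[2]:.2f}")
E
python3 plan.py 0.4
```

```text
8.5833 pos [ 0.50822592 -0.19437829  0.06877638] yaw [-1.57053482e+00 -7.10743574e-04 -8.72948927e-01] r 0.051450198055504145 dial 0.06768724118245073 F [-0.46677423 -1.06546927  4.80884592] [-0.2853121  -0.06085263 -0.01906439] w 0.01557742827053366
dial 0.10 turn_y 0.38  shift -0.22 -0.00 -0.64
dial 0.13 turn_y 0.76  shift -0.41 -0.00 -0.63
dial 0.17 turn_y 1.14  shift -0.60 -0.00 -0.60
dial 0.20 turn_y 1.52  shift -0.79 -0.00 -0.57
dial 0.23 turn_y 1.90  shift -0.98 -0.00 -0.53
dial 0.27 turn_y 2.28  shift -1.17 -0.00 -0.49
dial 0.30 turn_y 2.67  shift -1.36 -0.00 -0.44
dial 0.33 turn_y 3.05  shift -1.54 -0.00 -0.39
dial 0.37 turn_y 3.43  shift -1.72 -0.00 -0.33
dial 0.40 turn_y 3.81  shift -1.90 -0.00 -0.26
```

The grip sits about 6 mm too far inward along the pads, because the arm was still settling when I took the pose. I'll release, re-centre slightly higher and grip again.

Emit:
send_rows(
  series="0 0 0 0 0 0 0;0 0 0 0 0 0 0;0 0 0 0 0 0 0;0 0 0 0.1 -0.2 -0.2 0;0 0 0 0.2 -0.3 -0.4 0;0 0 0 0.3 -0.3 -0.6 0;0 0 0 0.3 -0.3 -0.65 0;0 0 0 0.3 -0.3 -0.65 0;0 0 0 0.3 -0.3 -0.65 0;0 0 0 0.3 -0.3 -0.65 0",
)

```text
time_s: 9.42
ee_pos: [0.5049, -0.2006, 0.0714]
eef_rot: [-1.571, 0.0, -0.873]
force: [0.3, -0.3, 0.4]
grip_width: 0.0473
```

```bash
python3 plan.py 0.1|head -2
python3 - <<'E'
from h import *
o=get_obs();im=camera("wrist")[:,:,::-1].copy();cv2.imwrite("pics/w4.png",im);c=cam("wrist",o)
print(px(c,(.5055,-.2008,.1)),px(c,(.549,-.163,.06)))
E
```

```text
9.4167 pos [ 0.50492217 -0.20064731  0.07141638] yaw [-1.57081546e+00  9.80295686e-05 -8.72916222e-01] r 0.05796702067617806 dial 0.016717422552159356 F [ 0.25658042 -0.32182103  0.42698705] [-0.02212752 -0.00753288 -0.02137408] w 0.04725934955056595
dial 0.03 turn_y 0.10  shift -0.05 0.00 -0.00
[320.41558335 257.33360757] [318.7289391  147.64435078]
```

View pics/w4.png

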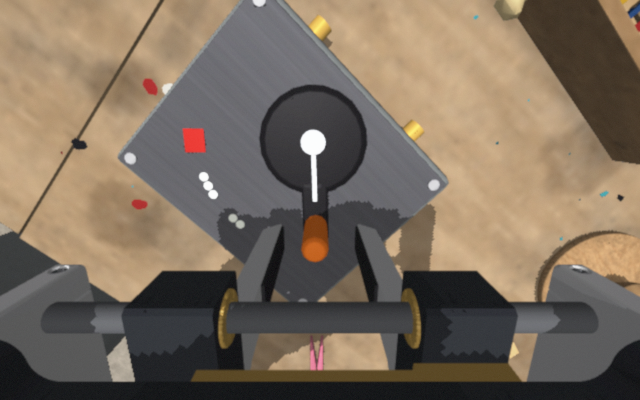

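Closer in, the post top is at (315,249) and the axis cap at (313,142), both about 3 mm from the prediction. I'll recompute from this view.

Run:
```python
from h import *
o=get_obs();c=cam("wrist",o)
A=onz(c,313,142,.06);P=onz(c,315,249,.1);D3=onz(c,208,186,.048);Rd=onz(c,194,140,.048)
g=lambda v:np.arctan2(v[1],v[0])
print(A,P,np.hypot(*(P-A)[:2]),g(P-A),[(np.hypot(*(m-A)[:2]),g(m-A)) for m in(D3,Rd)],o["ee_pos"])
R=Ro.from_euler("xyz",o["eef_rot"]).as_matrix();print(R.T@(P-o["ee_pos"])*100)
```

```text
[ 0.54942383 -0.1578536   0.06      ] [ 0.50752264 -0.19514244  0.1       ] 0.05609070617257981 -2.4143728190338303 [(np.float64(0.08175680003260535), np.float64(2.6697846536029957)), (np.float64(0.0815783852878767), np.float64(2.264423558251414))] [ 0.50495884 -0.20064259  0.07141377]
[-0.25675649 -2.85861564  0.54987947]
```

Emit:
send_rows(
  series="0 0 0 -0.2 0 0.2 0;0 0 0 -0.2 0 0.2 0;0 0 0 -0.2 0 0.2 -1;0 0 0 -0.2 0 0.2 -1;0 0 0 -0.2 0 0.2 -1;0 0 0 -0.2 0 0.2 -1;0 0 0 -0.2 0 0.2 -1;0 0 0 -0.2 0 0.2 -1;0 0 0 -0.2 0 0.2 -1;0 0 0 -0.2 0 0.2 -1",
  newtons=25,
)

```text
time_s: 10.3
ee_pos: [0.5048, -0.1976, 0.0714]
eef_rot: [-1.571, 0.001, -0.873]
force: [-3.7, 3.9, 3.9]
grip_width: 0.0155
```

```bash
sed -i 's/A=np.array(.*);d/A=np.array([.549,-.1585]);d/; s/-2.418/-2.416/; s/r=.058/r=np.hypot(*d)/' plan.py; python3 plan.py 0.5
```

```text
10.3 pos [ 0.50484316 -0.19756937  0.07138729] yaw [-1.57111069e+00  1.08422458e-03 -8.72905433e-01] r 0.05895966903637597 dial 0.001246696843163253 F [-3.69715531  3.87440661  3.86592999] [ 6.92082028e-01  7.26460478e-01 -3.31940549e-04] w 0.015521007839700417
dial 0.05 turn_y 0.57  shift -0.29 0.00 -0.00
dial 0.10 turn_y 1.14  shift -0.59 0.00 0.01
dial 0.15 turn_y 1.71  shift -0.88 0.00 0.04
dial 0.20 turn_y 2.29  shift -1.17 0.00 0.09
dial 0.25 turn_y 2.86  shift -1.46 0.00 0.14
dial 0.30 turn_y 3.43  shift -1.74 0.00 0.22
dial 0.35 turn_y 4.00  shift -2.03 0.00 0.30
dial 0.40 turn_y 4.57  shift -2.30 0.00 0.40
dial 0.45 turn_y 5.14  shift -2.57 0.00 0.52
dial 0.50 turn_y 5.72  shift -2.84 0.00 0.64
```

Emit:
send_rows(
  series="0 0.57 0 -0.3 0 0 -1;0 1.14 0 -0.6 0 0 -1;0 1.71 0 -0.9 0 0.05 -1;0 2.29 0 -1.17 0 0.1 -1;0 2.86 0 -1.46 0 0.15 -1;0 3.43 0 -1.74 0 0.22 -1;0 4 0 -2.03 0 0.3 -1;0 4.57 0 -2.3 0 0.4 -1;0 5.14 0 -2.57 0 0.52 -1;0 5.72 0 -2.84 0 0.64 -1",
)

```text
time_s: 11.13
ee_pos: [0.4916, -0.1724, 0.0715]
eef_rot: [-1.571, -0.001, -1.374]
force: [-2.5, -2.7, 0.1]
grip_width: 0.0151
```

```bash
python3 plan.py 0.9
python3 - <<'E'
from h import *
camera("top")
E
python3 plan.py 0.9|head -1
```

```text
11.1333 pos [ 0.49162743 -0.17236082  0.07145088] yaw [-1.57122522e+00 -7.69255683e-04 -1.37440046e+00] r 0.059023165976457126 dial 0.48854179028015565 F [-2.51724873 -2.68791469  0.13480599] [-0.47049488  0.51666688  0.09935812] w 0.015096355461702371
dial 0.53 turn_y 0.47  shift -0.24 -0.00 -0.00
dial 0.57 turn_y 0.94  shift -0.49 -0.00 0.00
dial 0.61 turn_y 1.41  shift -0.73 -0.00 0.02
dial 0.65 turn_y 1.89  shift -0.97 -0.00 0.04
dial 0.69 turn_y 2.36  shift -1.21 -0.00 0.08
dial 0.74 turn_y 2.83  shift -1.45 -0.00 0.12
dial 0.78 turn_y 3.30  shift -1.69 -0.00 0.17
dial 0.82 turn_y 3.77  shift -1.92 -0.00 0.24
dial 0.86 turn_y 4.24  shift -2.15 -0.00 0.31
dial 0.90 turn_y 4.71  shift -2.38 -0.00 0.40
11.1833 pos [ 0.49152533 -0.17197383  0.07143734] yaw [-1.57127786e+00 -5.66067251e-04 -1.37805216e+00] r 0.05903288288948271 dial 0.4953202520360951 F [-3.57151556 -2.78483799  1.67989834] [-0.49100031  0.63704008  0.04941068] w 0.015453424754768089
```

Emit:
send_rows(
  series="0 0.57 0 -0.3 0 0 -1;0 1.14 0 -0.6 0 0 -1;0 1.71 0 -0.9 0 0.05 -1;0 2.29 0 -1.17 0 0.1 -1;0 2.86 0 -1.46 0 0.15 -1;0 3.43 0 -1.74 0 0.22 -1;0 4 0 -2.03 0 0.3 -1;0 4.57 0 -2.3 0 0.4 -1;0 5.14 0 -2.57 0 0.52 -1;0 5.72 0 -2.84 0 0.64 -1",
)

```text
time_s: 12.02
ee_pos: [0.4918, -0.143, 0.0714]
eef_rot: [-1.573, -0.001, -1.872]
force: [-6.5, 0.1, 5.1]
grip_width: 0.0153
```

```bash
python3 - <<'E'
from h import *
o=get_obs();cv2.imwrite("pics/w5.png",camera("wrist")[:,:,::-1]);o=get_obs()
print(o["ee_pos"],o["eef_rot"])
E
python3 plan.py 1.2
```

```text
[ 0.49193547 -0.14256984  0.0713741 ] [-1.57246588e+00 -4.05160740e-04 -1.87615618e+00]
12.0667 pos [ 0.49193547 -0.14256984  0.0713741 ] yaw [-1.57246588e+00 -4.05160740e-04 -1.87615618e+00] r 0.05924635072617572 dial 0.9978226834185868 F [-8.55756813  0.38945141  5.02585047] [0.06751354 1.40792581 0.11966154] w 0.015265828722226682
dial 1.02 turn_y 0.23  shift -0.12 -0.00 -0.00
dial 1.04 turn_y 0.46  shift -0.24 -0.00 -0.00
dial 1.06 turn_y 0.70  shift -0.36 -0.00 -0.00
dial 1.08 turn_y 0.93  shift -0.48 -0.00 0.00
dial 1.10 turn_y 1.16  shift -0.60 -0.00 0.01
dial 1.12 turn_y 1.39  shift -0.72 -0.00 0.02
dial 1.14 turn_y 1.62  shift -0.84 -0.00 0.03
dial 1.16 turn_y 1.85  shift -0.96 -0.00 0.05
dial 1.18 turn_y 2.09  shift -1.07 -0.00 0.06
dial 1.20 turn_y 2.32  shift -1.19 -0.00 0.08
```

View pics/w5.png

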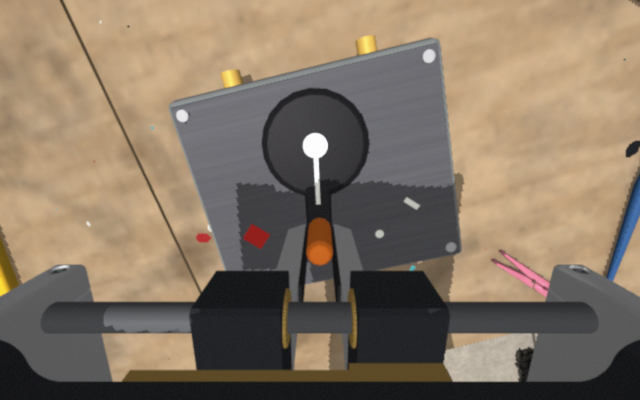

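The picture shows the dial between the second and third clicks. The pointer runs from (315,145) to (318,203), with the red mark at (257,236), one dot at (379,234) and the rest bar at (412,203). Moving on to 1.2, slightly further out to ease the radial strain.

Emit:
send_rows(
  series="0 0.23 0 -0.12 0 0 -1;0 0.46 0 -0.24 0 0 -1;0 0.7 0 -0.36 0 -0.05 -1;0 0.93 0 -0.48 0 -0.05 -1;0 1.16 0 -0.6 0 -0.05 -1;0 1.39 0 -0.72 0 -0.05 -1;0 1.62 0 -0.84 0 -0.04 -1;0 1.85 0 -0.96 0 -0.03 -1;0 2.09 0 -1.07 0 -0.02 -1;0 2.32 0 -1.19 0 0 -1",
)

```text
time_s: 12.9
ee_pos: [0.4961, -0.1315, 0.0714]
eef_rot: [-1.571, -0.0, -2.076]
force: [-3.1, -1.0, 1.7]
grip_width: 0.0155
```

```bash
python3 - <<'E'
from h import *
g=lambda v:np.arctan2(v[1],v[0])
cv2.imwrite("pics/w6.png",camera("wrist")[:,:,::-1]);o=get_obs();print(o["ee_pos"],o["eef_rot"])
o["ee_pos"]=np.array([ .49193547,-.14256984,.0713741]);o["eef_rot"]=np.array([-1.57246588,-4e-4,-1.87615618]);c=cam("wrist",o)
A=onz(c,315,145,.06)
for n,p,z in[("red",(257,236),.047),("d1",(379,234),.047),("bar",(412,203),.047),("tip",(318,203),.06),("post",(320,253),.1)]:
    v=onz(c,*p,z)-A;print(n,np.hypot(*v[:2]),g(v))
print(A)
E
python3 plan.py 1.2|head -1
```

```text
[ 0.49619764 -0.13132569  0.07145369] [-1.57067110e+00  5.69545512e-06 -2.07694981e+00]
red 0.08164522704537314 2.2674612297671586
d1 0.08234389213421538 -2.830576134312408
bar 0.08236334495122205 -2.4244655799349895
tip 0.03909290244295589 2.8850015799279545
post 0.05663251508540785 2.8914968319727623
[ 0.54939032 -0.15778641  0.06      ]
12.95 pos [ 0.49619764 -0.13132569  0.07145369] yaw [-1.57067110e+00  5.69545512e-06 -2.07694981e+00] r 0.05938460808743042 dial 1.2008850727830644 F [-3.10823632 -0.64115533  1.24862071] [-0.03101726  0.58797443  0.03067115] w 0.015098265253795082
```

View pics/w6.png

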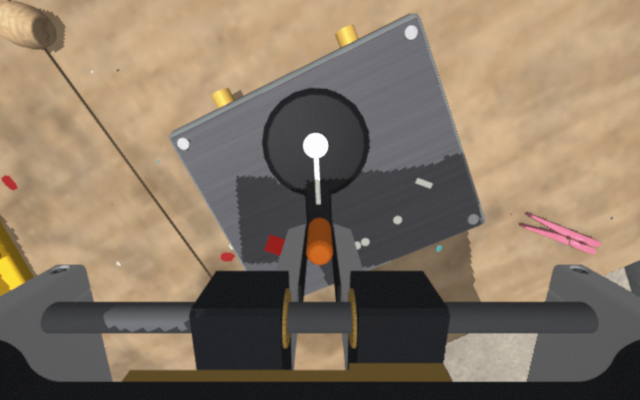

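The post and pointer (316,145) to (318,203) now cover the three dots. Red is at (275,245), two dots at about (362,243), one dot at (397,220) and the bar at (424,183). Measuring the angle against these marks.

Run:
```python
from h import *
g=lambda v:np.arctan2(v[1],v[0])
c=cam("wrist",get_obs());im=cv2.imread("pics/w6.png")
def cen(m,x0,x1,y0,y1):
    ys,xs=np.nonzero(m[y0:y1,x0:x1]);return xs.mean()+x0,ys.mean()+y0
hsv=cv2.cvtColor(im,cv2.COLOR_BGR2HSV);w=cv2.inRange(hsv,(0,0,130),(180,60,255))
px_=dict(cap=cen(cv2.inRange(hsv,(0,0,180),(180,60,255)),298,334,130,158),tip=cen(w,305,330,180,206),red=cen(cv2.inRange(hsv,(170,120,60),(180,255,255))|cv2.inRange(hsv,(0,150,60),(4,255,255)),262,286,232,258),d1=cen(w,388,406,212,228),bar=cen(w,412,436,172,194))
print({k:np.round(v,1) for k,v in px_.items()})
A=onz(c,*px_["cap"],.06);a={k:g(onz(c,*p,.06 if k=="tip" else .047)-A) for k,p in px_.items() if k!="cap"};a["post"]=g(onz(c,319,252,.1)-A)
for s in("tip","post"):print(s,"by bar",(a["bar"]-a[s])%6.2832,"d1",.4+(a["d1"]-a[s])%6.2832,"red",1.6-(a[s]-a["red"]))
```

```text
{'cap': array([315.2, 145.1]), 'tip': array([317.4, 191.2]), 'red': array([274.1, 244.6]), 'd1': array([397.1, 219.5]), 'bar': array([423.5, 182.8])}
tip by bar 1.1802795221889264 d1 1.1810045980641495 red 1.1603244450444854
post by bar 1.1812873448142396 d1 1.1820124206894627 red 1.161332267669799
```

Emit:
send_rows(
  series="0 0.1 0 -0.05 0 0 -1;0 0.2 0 -0.1 0 0 -1;0 0.3 0 -0.14 0 0 -1;0 0.3 0 -0.14 0 0 -1;0 0.3 0 -0.14 0 0 -1;0 0.3 0 -0.14 0 0 -1;0 0.3 0 -0.14 0 0 -1;0 0.3 0 -0.14 0 0 -1;0 0.3 0 -0.14 0 0 -1;0 0.3 0 -0.14 0 0 -1",
)

```text
time_s: 13.78
ee_pos: [0.4967, -0.1303, 0.0714]
eef_rot: [-1.571, 0.0, -2.1]
force: [-3.9, 0.0, 1.1]
grip_width: 0.0156
```

```bash
python3 plan.py 1.2|head -1
python3 - <<'E'
from h import *
g=lambda v:np.arctan2(v[1],v[0])
c=cam("wrist",get_obs());im=camera("wrist")[:,:,::-1].copy();cv2.imwrite("pics/w7.png",im)
t=camera("top")[:,:,::-1].copy();cv2.imwrite("pics/t7.png",t)
d=cv2.absdiff(t,cv2.imread("pics/top1.png")).max(2)
for n,(x,y) in dict(brayer=(193,203),tape=(186,259),cutter=(315,151),tin=(278,154),baren=(449,184),pedal=(257,206)).items():print(n,np.percentile(d[y-15:y+15,x-12:x+12],98))
hsv=cv2.cvtColor(im,cv2.COLOR_BGR2HSV);w=cv2.inRange(hsv,(0,0,130),(180,60,255))
def cen(m,x0,x1,y0,y1):
    ys,xs=np.nonzero(m[y0:y1,x0:x1]);return xs.mean()+x0,ys.mean()+y0
A=onz(c,*cen(cv2.inRange(hsv,(0,0,180),(180,60,255)),298,334,130,158),.06)
T=g(onz(c,*cen(w,305,330,180,206),.06)-A)
for k,b,q in(("d1",(386,408,210,232),.4),("bar",(410,440,168,194),0)):print(k,q+(g(onz(c,*cen(w,*b),.047)-A)-T)%6.2832)
E
```

```text
13.7833 pos [ 0.49670724 -0.1303199   0.0714445 ] yaw [-1.57081929e+00  4.66169696e-06 -2.09991721e+00] r 0.05940244818939015 dial 1.2198670029816387 F [-3.86648652  0.0374628   1.11433338] [-0.11200884  0.63833081  0.14649852] w 0.01559164548312135
brayer 8.0
tape 8.0
cutter 8.0
tin 8.0
baren 8.620000000000005
pedal 10.0
d1 1.2038753915604228
bar 1.2021946416632199
```

View pics/t7.png

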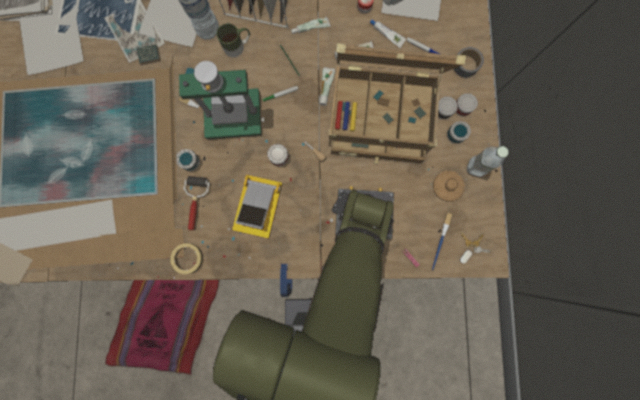

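The wrist view puts the dial at 1.203 rad. In the top view the bystanders are in place and the pedal at (257,206) is up. Handing in.

```bash
python3 -c "
from station import *
print(hand_in())"
```

```text
the job is handed in; nothing more can be done
None
```

The press is reset and the dial is held at the third click. I handed the job in with the gripper still holding the post (25 N grip set), at about 13.9 s on the robot's clock.

- **Pedal:** I pressed it until it met its firm stop, with the tool tip at 34 mm and the force rising to 26 N while it barely moved. I then released it, and the wrist camera showed it fully back up.
- **Dial:** I gripped the orange post and turned it clockwise past clicks one and two to the third.
    - Measured against the white bar and the one-dot mark, it stood at about 1.20 rad.
    - The arm's own pose gave 1.22 rad, a difference consistent with my 1–2 mm error in locating the axis. It stayed well short of the red mark at 1.6.
    - In the look before the last small move, the red mark gave a reading about 0.02 rad lower than the other two. I did not re-check against it after that move.
- **First grip:** It was about 6 mm off centre along the pads, and by the arm's pose it may have turned the dial by up to 0.07 rad. I let go, re-centred and gripped again before the real turn.
- **Bystanders:** The brayer, tape roll, cutter, tin and baren showed no change between the first and last top pictures.

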